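# Gauge the roller gap of a feed jig

## Task

Find the hidden gap between the fence and the sprung pressure roller of the feed jig with the gauge bars: start with the thinnest, lower it upright between fence and roller down to the bed, and work up through the sizes until one binds, that is, the roller pinches it against the fence and it goes down with a drag. Leave the bar that binds standing on the bed in the gap, pinched there, with each other bar standing in its own slot of the rack. Never force a bar that will not go down, and leave the things lying round about alone.

Things in the scene. Friction and masses are not known exactly. Their poses are not given: they have to be found in the camera images.
- jig: feed jig, fixed: plywood base 190 (x) x 240 (y) x 16 mm, its top is the bed. Stock is fed along y between a wooden fence and a sprung rubber roller. Origin under the base on the table, z up, x points from the roller to the fence. More than 25 N from a bar that is not yet down on the bed, or from a bar on the fence, would damage it
- fence: the jig's wooden fence: 220 mm long in y, 22 mm thick, top 44 mm above the bed (60 mm above the table). Origin on the bed straight above the jig's origin, same axes; its flat face towards the roller lies at x = +20 mm
- gap_foot (a point): point on the bed (16 mm above the table) at the foot of the fence face, opposite the middle of the roller; axes as the jig's. A bar standing home has its grip point 70 mm above this point and half its blade's thickness towards -x of it
- guard_edge (a point): middle of the edge of the bare steel guard plate (53 mm above the table, 106 mm long in y) over the roller, 24 mm from the fence face: the mouth. Under it a free-turning roller, 20 mm diameter, 62 mm long, axis along y 20 mm above the bed. Its crest stands 4 to 12 mm from the fence: unknown. A bar thinner than that stands loose
- knob_back (a point): back of the black adjusting knob (leave it) of the green roller housing. The roller yields up to 3.6 mm from the fence on a spring, 3 N at first and 4 N at the end, then is solid: a bar 0 to 3.6 mm thicker than the gap goes down with a drag (friction about 0.6) and is pinched; a thicker one stops on the roller with its end 20 to 30 mm above the bed
- bar1_grip (a point): middle of the handle of gauge bar 1, the thinnest: brass blade 6 mm thick (x), 28 wide (y), 52 long, upright below a beech handle 16 thick (x), 28 wide (y), 36 tall with 1 black dot on its top. The handle reaches 18 mm above and below this point, the blade ends 70 mm below it; z up the handle. 62 g
- bar2_grip (a point): middle of the handle of gauge bar 2, the second: brass blade 9 mm thick (x), 28 wide (y), 52 long, upright below a beech handle 16 thick (x), 28 wide (y), 36 tall with 2 black dots on its top. The handle reaches 18 mm above and below this point, the blade ends 70 mm below it; z up the handle. 74 g
- bar3_grip (a point): middle of the handle of gauge bar 3, the third: brass blade 12 mm thick (x), 28 wide (y), 52 long, upright below a beech handle 16 thick (x), 28 wide (y), 36 tall with 3 black dots on its top. The handle reaches 18 mm above and below this point, the blade ends 70 mm below it; z up the handle. 86 g
- bar4_grip (a point): middle of the handle of gauge bar 4, the thickest: brass blade 15 mm thick (x), 28 wide (y), 52 long, upright below a beech handle 16 thick (x), 28 wide (y), 36 tall with 4 black dots on its top. The handle reaches 18 mm above and below this point, the blade ends 70 mm below it; z up the handle. 98 g
- rack: dark wooden rack, fixed, 60 x 190 x 40 mm; origin under its middle, four slots along its y axis at y = +66, +22, -22 and -66 mm for bars 1 to 4, 30 mm deep, each 2.5 mm wider than its bar's thickness and 3 mm wider than its width. A bar in its slot has its grip point 80 mm and its top 98 mm above the table
- try_square: try square lying beside the work, wood and steel, 105 x 158 x 18 mm, a bystander
- sanding_block: sanding block 53 x 97 x 28 mm, a bystander
- offcut_3: strip of pale wood 24 x 110 x 14 mm, a bystander
There are look-alikes about, which are no part of the job. What is shaped like the part that bears bar1_grip but orange, pink or purple is not meant.

How it is judged:
By the outcome, as a careful person would: the job done as asked, in the order asked, and still so for the second after the job is handed in, with the robot touching nothing.
It also fails if it takes over 72 s, if anything falls off the work surface, if the arm or the gripper's body presses on something with over 40 N, if the wrist force passes 120 N, or if a joint passes its speed limit or range.

## Robot

A 7-joint arm with a two-finger parallel gripper is mounted at the origin on a cart in front of the work surface, level with it; the furniture and walls round the work are solid. World frame = base frame: x ahead of the robot, y to its left, z up, the work surface at z = 0. Lengths are in m, angles in rad, forces in N, time in s.
With the tool pointing down it reaches from about 0.425 to 0.875 m from the base axis. Payload 4.7 kg.
Tool frame: the origin (TCP) lies midway between the tips of the shut fingers; the grasp point (between the pads) lies 19 mm behind it; z points along the fingers, y is the line along which they close (so a half turn about z gives the same grasp; the last joint's range is limited). The gripper opens to 87 mm and grips with 3 to 60 N. Pads are 19 mm wide; open, the fingers measure 117 mm over their backs; the gripper's body (75 mm by 190 mm) begins 51 mm behind the grasp point.
Start: joints at [-1.239, 0.321, -0.07, 1.45, 0.023, 1.371, -0.057], TCP at [0.203, 0.617, 0.195] pointing down, gripper open.
Joint ranges: [-2.86, 2.86], [-0.3, 2.09], [-1.38, 1.24], [0.06, 2.45], [-1.56, 4.7], [0.09, 2.05], [-2.69, 2.69]. Speed limits (rad/s): [2.57, 2.57, 3.14, 3.14, 3.14, 3.14, 3.14].

## Interface

Orientations are given as a rotation vector (axis times angle).
In Python, from bench import ctrl, get_image, calibration gives the robot as it stands.
- The arm moves only by the tool apply_moves, never from a script. Its arguments are lists of equal length, an entry for each row: "dp": the shift along the tool's x, y, z in m, a list of three; "twist": the turn, a rotation vector about the tool's x, y, z in rad, a list of three; "fingers": the closure, from 0 (fully open) to 1 (shut). In form: {"dp": [[dx, dy, dz], ...], "twist": [[ax, ay, az], ...], "fingers": [fingers, ...]}. A call has 1 to 10 rows; each row shifts and turns the commanded pose from where the row before left it, along the tool's axes as they then stand; what a row does not reach is not made up. A row lasts 1/10 s, in which the tool goes at most 50 mm and 8.59 degrees, less where a joint would pass 70% of its speed; a pose out of reach is approached as far as the arm can. A call is refused whole if a number of a shift passes 0.05 or a number of a turn 0.15, either way. A call with a gripper value outside its range is refused whole. The fingers move at their own pace and stop on an object; "newtons" is the grip in N (left out, the last holds). Time passes only in rows, so rows that do not move let the fingers close. It gives the time, the measured TCP pose, the force, the opening and the grip force at its end, in the units of the state.
- ctrl.get_state(): the state, without advancing time (a new reading comes with each control period).
- get_image(name): name is "scene" or "top"; returns the picture (420x560x3 uint8, red, green, blue); there is no depth.
- calibration(name): a dict with "fx", "fy", "cx", "cy" (pixels), "eye" and "attitude" of the camera in the world. Camera axes: x right, y up, looking along -z (the intrinsics and any distortion apply to the point x, -y, -z); pixel columns grow to the right and rows downward; lengths in m; the calibration is good to about 2 mm. A picture is of the moment at which its call begins. calibration takes no time and is no camera call.
- ctrl.close_job(): hands the job in; it is judged then, once.
The state is a dict: "time": time; "joint_positions": joint angles; "qd": joint speeds; "joint_torque": joint torques, N m; "position": TCP position; "tool_rot": TCP orientation; "ft_force": force on the tool from outside, world axes, zero at the start; "torque": the same for the moment, N m; "grip_width": opening from 0.0 (shut) to 1.0 (fully open); "grip_force": force on a finger pad.
Only numpy, scipy, OpenCV 4.12 (cv2) and the standard library are available. Lean on these libraries where they do the work, as an engineer would, in place of code of your own. Each camera call takes 0.05 s, during which the arm holds its last target. There are 200 camera calls.

## Working session

There is one attempt and no reset: what is moved stays moved. The work goes in short steps, Python scripts to look and compute and a tool call to move; the robot and the scene stay as the last step left them, time stands still between calls to the robot, and variables do not carry over. Pictures are saved under pics/ and viewed, at most 10 in all, crops included, and the job is handed in when it is done.

Besides the shell and the picture viewer there is one more tool, called after "Emit:" in YAML: its name, and indented under it one key for each argument. apply_moves: Moves the arm, as the interface text tells. Its arguments: {"type":"object","properties":{"dp":{"type":"array"},"twist":{"type":"array"},"fingers":{"type":"array"},"newtons":{"type":"number"}},"required":["dp","twist","fingers"]}

```bash
ls; mkdir -p pics; python3 - <<'E'
from bench import ctrl,get_image,calibration
import cv2
for n in("scene","top"):
    cv2.imwrite(f"pics/{n}0.png",get_image(n)[:,:,::-1]);print(calibration(n))
s=ctrl.get_state();print(s)
E
```

```text
pics
{'fx': 511.32296914691807, 'fy': 511.32296914691807, 'cx': 284.5767183655923, 'cy': 207.48322750003402, 'eye': array([ 0.19778727, -0.68161957,  0.79500323]), 'attitude': array([ 0.79831631, -0.20418804, -0.48036437])}
{'fx': 507.4198480576626, 'fy': 507.4198480576626, 'cx': 287.58810558902553, 'cy': 210.05267843085585, 'eye': array([ 4.87397913e-01, -3.91019676e-04,  1.26799356e+00]), 'attitude': array([ 0.0955068 , -0.06278672, -1.54468816])}
{'time': 0.1, 'joint_positions': array([-1.2389123 ,  0.32175509, -0.07006121,  1.45157177,  0.02260042,
        1.37079376, -0.0568778 ]), 'qd': array([ 0.00137758, -0.00135887, -0.0016768 , -0.00323486, -0.00098271,
       -0.00123786,  0.00080162]), 'joint_torque': array([ 1.88231625e-04, -4.92571700e+01, -4.05665673e-01, -3.13396955e+01,
       -6.41149934e-02,  3.95936274e-02,  9.24561846e-05]), 'position': array([0.20299137, 0.61691036, 0.19375728]), 'tool_rot': array([-4.97004592e-01, -3.10185202e+00,  2.72184991e-03]), 'ft_force': array([ 0.66469943, -1.39890981, -0.24022928]), 'torque': array([ 0.03608358,  0.04618654, -0.00048085]), 'grip_force': 0.0, 'grip_width': 0.9989318255259942}
```

View pics/top0.png

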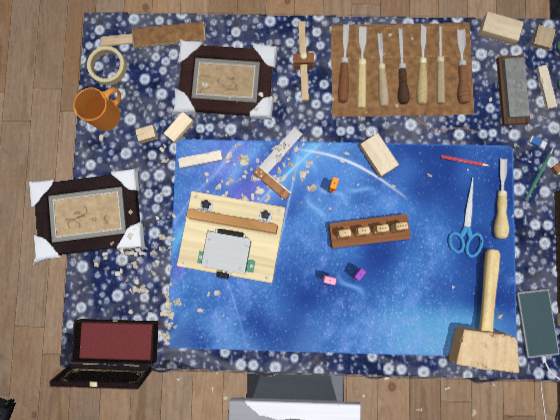

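View pics/scene0.png

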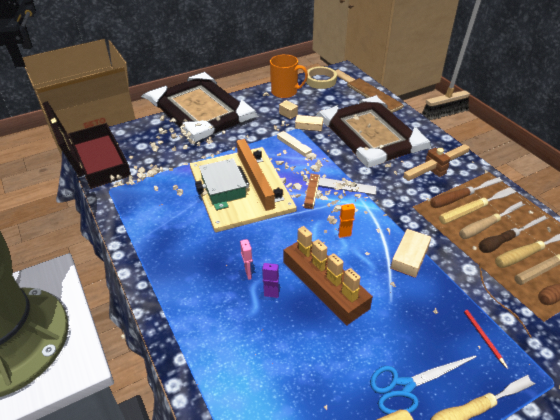

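```bash
cat >h.py <<'E'
import numpy as np,cv2
from bench import ctrl,get_image,calibration
from scipy.spatial.transform import Rotation as R
from scipy.optimize import least_squares
def proj(n,P):
    c=calibration(n);p=(np.atleast_2d(P)-c['eye'])@R.from_rotvec(c['attitude']).as_matrix()
    return np.c_[c['cx']-c['fx']*p[:,0]/p[:,2],c['cy']+c['fy']*p[:,1]/p[:,2]]
def ray(n,uv,z):
    c=calibration(n);uv=np.atleast_2d(uv).astype(float)
    d=np.c_[(uv[:,0]-c['cx'])/c['fx'],-(uv[:,1]-c['cy'])/c['fy'],-np.ones(len(uv))]@R.from_rotvec(c['attitude']).as_matrix().T
    return c['eye']+d*((z-c['eye'][2])/d[:,2])[:,None]
def crop(im,x,y,w,h,s):
    o=cv2.resize(im[y:y+h,x:x+w,::-1],None,fx=s,fy=s,interpolation=cv2.INTER_CUBIC)
    for k in range(0,w,10): cv2.line(o,(k*s,0),(k*s,6 if (x+k)%50 else 14),(0,0,255),1); cv2.putText(o,str(x+k),(k*s,24),0,.33,(0,255,255),1)
    for k in range(0,h,10): cv2.line(o,(0,k*s),(6,k*s),(0,0,255),1); cv2.putText(o,str(y+k),(8,k*s+4),0,.33,(0,255,255),1)
    return o
def pair(a,b):
    H=max(a.shape[0],b.shape[0]);f=lambda o:np.pad(o,((0,H-o.shape[0]),(0,0),(0,0)));return np.hstack([f(a),f(b)])
E
python3 - <<'E'
from h import *
t=cv2.imread('pics/top0.png')[:,:,::-1];s=cv2.imread('pics/scene0.png')[:,:,::-1]
cv2.imwrite('pics/ct.png',pair(crop(t,175,185,115,105,4),crop(t,325,208,85,45,4)))
cv2.imwrite('pics/cs.png',pair(crop(s,190,135,105,95,4),crop(s,280,225,95,100,4)))
E
```

```text
(no output)
```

View pics/ct.png

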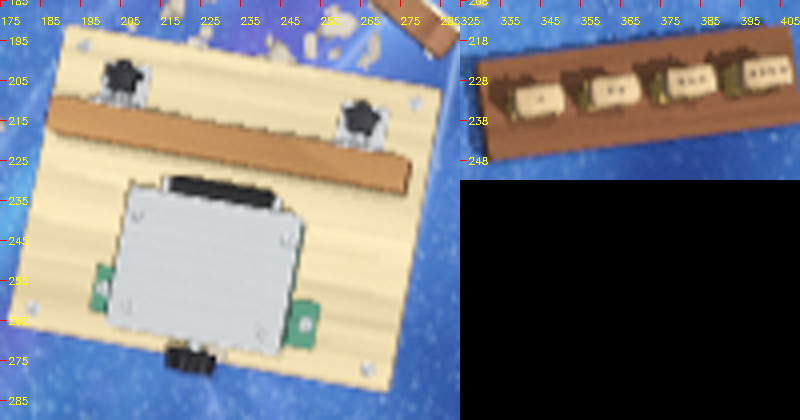

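View pics/cs.png

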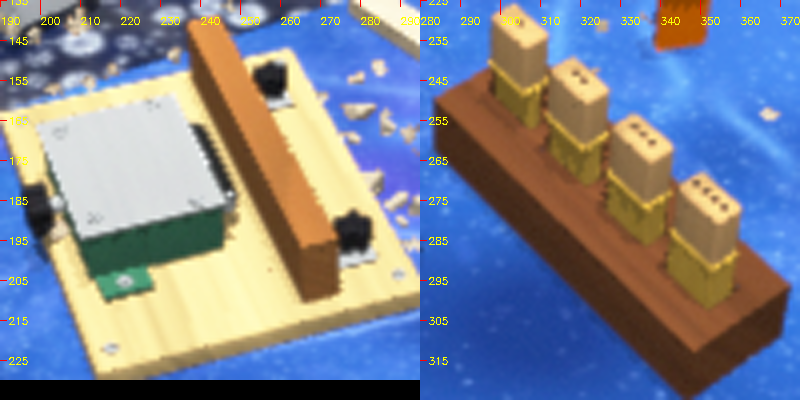

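```bash
cat >fit.py <<'E'
from h import *
def fit(obs,x0):
    def f(p):
        r=[]
        for n,l,uv in obs:
            l=np.array(l)/1000;c,s=np.cos(p[2]),np.sin(p[2])
            P=[p[0]+c*l[0]-s*l[1],p[1]+s*l[0]+c*l[1],l[2]]
            r.append(proj(n,P)[0]-uv)
        return np.ravel(r)
    s=least_squares(f,x0,loss='soft_l1');print(np.round(s.x,4),'yawdeg',np.degrees(s.x[2]).round(2));print(np.round(f(s.x).reshape(-1,2),1).tolist());return s.x
k=lambda u,v,ox,oy,px=0:((u-px)/4+ox-.375,v/4+oy-.375)
T=lambda l,u,v:("top",l,k(u,v,175,185)); S=lambda l,u,v:("scene",l,k(u,v,190,135))
J=[T((95,120,16),66,24),T((95,-120,16),440,90),T((-95,120,16),8,325),T((-95,-120,16),389,391),T((42,110,60),50,96),T((20,110,60),47,127),T((42,-110,60),409,160),T((20,-110,60),403,194),
S((20,-110,60),302,246),S((42,-110,60),336,236),S((20,-110,16),304,302),S((42,-110,16),339,293),S((20,110,60),189,25),S((95,120,16),292,48),S((-95,-120,0),98,378)]
T=lambda l,u,v:("top",l,k(u,v,325,208,460)); S=lambda l,u,v:("scene",l,k(u,v,280,225,420))
K=[T((30,95,40),477,64),T((30,-95,40),791,27),T((-30,95,40),489,160)]+[T((0,y,98),*c) for y,c in zip((66,22,-22,-66),((541,100),(615,91),(691,81),(768,73)))]
K+=[S((0,y,98),*c) for y,c in zip((66,22,-22,-66),((519,20),(579,72),(641,129),(709,188)))]+[S((-30,95,40),434,100),S((-30,-95,40),692,352),S((30,-95,40),790,287)]
E
python3 - <<'E'
from fit import *
for O,n,x0 in((J,"jig",(.45,.2,-.1)),(K,"rack",(.43,-.15,.1))):
    print(n);fit(O,x0);fit([o for o in O if o[0]=="top"],x0);fit([o for o in O if o[0]=="scene"],x0)
E
```

```text
jig
[ 0.5498  0.1656 -0.1478] yawdeg -8.47
[[-0.1, -1.7], [0.9, -1.9], [-0.3, -1.7], [0.2, -1.1], [-0.1, -0.1], [-1.1, 1.2], [0.2, -0.4], [0.1, 0.1], [-1.4, 0.3], [-0.2, 0.3], [-1.3, 1.1], [-0.6, 0.9], [-2.4, -0.9], [0.2, -0.9], [1.5, 3.5]]
[ 0.548   0.1655 -0.1484] yawdeg -8.5
[[-0.1, -1.0], [0.9, -1.2], [-0.4, -1.0], [0.2, -0.4], [-0.1, 0.6], [-1.1, 1.9], [0.3, 0.3], [0.1, 0.9]]
[ 0.553   0.1668 -0.1605] yawdeg -9.2
[[-0.9, -0.3], [0.3, -0.2], [-0.8, 0.5], [-0.1, 0.4], [-0.8, -1.6], [1.8, -1.4], [1.9, 2.5]]
rack
[ 0.567  -0.1723  0.144 ] yawdeg 8.25
[[0.0, -0.9], [-0.5, -1.0], [0.2, -0.2], [-0.3, -0.4], [0.2, -0.4], [0.2, -0.2], [-0.0, -0.5], [-0.3, 0.7], [-0.3, 1.2], [-0.0, 1.3], [-0.3, 1.7], [-0.7, -0.6], [-0.2, -0.2], [-0.3, -0.7]]
[ 0.5658 -0.1723  0.1403] yawdeg 8.04
[[0.1, -0.5], [-0.4, -0.3], [0.1, 0.1], [-0.3, 0.0], [0.2, 0.1], [0.2, 0.4], [0.0, 0.2]]
[ 0.5682 -0.1716  0.1412] yawdeg 8.09
[[0.1, 0.2], [0.0, 0.7], [0.3, 0.8], [-0.1, 1.2], [-0.3, -1.2], [-0.1, -0.7], [-0.1, -1.1]]
```

```bash
cat >>h.py <<'E'
def plan(tgt,yaw,n,p0=None,y0=None):
    s=ctrl.get_state();p0=s['position'] if p0 is None else np.array(p0)
    if y0 is None: v=R.from_rotvec(s['tool_rot']).as_matrix()[:,1];y0=np.arctan2(v[1],v[0])
    d=(np.array(tgt)-p0)/n;dw=(yaw-y0)/n;dw=np.round(dw,4);r=[]
    for i in range(n):
        a=y0+i*dw;r.append([round(float(x),4) for x in(-np.sin(a)*d[0]+np.cos(a)*d[1],np.cos(a)*d[0]+np.sin(a)*d[1],-d[2])])
    print('y0',round(y0,4),'twist z',-dw);[print(r[i:i+10]) for i in range(0,n,10)]
def loc(p,yaw,o):
    d=np.array(p)[:2]-np.array(o)[:2];c,s=np.cos(yaw),np.sin(yaw);return np.array([c*d[0]+s*d[1],-s*d[0]+c*d[1]])
E
python3 -c "
from h import *
plan((.558,-.107,.165),.141,20)"
```

```text
y0 1.253 twist z 0.0556
[[-0.0282, -0.0288, 0.0014], [-0.0297, -0.0272, 0.0014], [-0.0312, -0.0255, 0.0014], [-0.0326, -0.0238, 0.0014], [-0.0338, -0.0219, 0.0014], [-0.035, -0.02, 0.0014], [-0.0361, -0.018, 0.0014], [-0.037, -0.016, 0.0014], [-0.0378, -0.0139, 0.0014], [-0.0386, -0.0118, 0.0014]]
[[-0.0391, -0.0096, 0.0014], [-0.0396, -0.0074, 0.0014], [-0.04, -0.0052, 0.0014], [-0.0402, -0.003, 0.0014], [-0.0403, -0.0008, 0.0014], [-0.0403, 0.0015, 0.0014], [-0.0401, 0.0037, 0.0014], [-0.0399, 0.0059, 0.0014], [-0.0395, 0.0082, 0.0014], [-0.039, 0.0103, 0.0014]]
```

Emit:
apply_moves:
  dp:
    - [-0.028, -0.029, 0.0014]
    - [-0.03, -0.027, 0.0014]
    - [-0.031, -0.0255, 0.0014]
    - [-0.0325, -0.024, 0.0014]
    - [-0.034, -0.022, 0.0014]
    - [-0.035, -0.02, 0.0014]
    - [-0.036, -0.018, 0.0014]
    - [-0.037, -0.016, 0.0014]
    - [-0.038, -0.014, 0.0014]
    - [-0.0385, -0.012, 0.0014]
  twist:
    - [0, 0, 0.0556]
    - [0, 0, 0.0556]
    - [0, 0, 0.0556]
    - [0, 0, 0.0556]
    - [0, 0, 0.0556]
    - [0, 0, 0.0556]
    - [0, 0, 0.0556]
    - [0, 0, 0.0556]
    - [0, 0, 0.0556]
    - [0, 0, 0.0556]
  fingers: [0, 0, 0, 0, 0, 0, 0, 0, 0, 0]

```text
time: 1.1
position: [0.3806, 0.2533, 0.1805]
tool_rot: [-1.332, -2.845, 0.0]
ft_force: [0.5, 0.0, -0.3]
grip_width: 1.005
grip_force: 0.0
```

Emit:
apply_moves:
  dp:
    - [-0.039, -0.0096, 0.0014]
    - [-0.0395, -0.0074, 0.0014]
    - [-0.04, -0.005, 0.0014]
    - [-0.04, -0.003, 0.0014]
    - [-0.04, -0.001, 0.0014]
    - [-0.04, 0.0015, 0.0014]
    - [-0.04, 0.0037, 0.0014]
    - [-0.04, 0.006, 0.0014]
    - [-0.0395, 0.008, 0.0014]
    - [-0.039, 0.01, 0.0014]
  twist:
    - [0, 0, 0.0556]
    - [0, 0, 0.0556]
    - [0, 0, 0.0556]
    - [0, 0, 0.0556]
    - [0, 0, 0.0556]
    - [0, 0, 0.0556]
    - [0, 0, 0.0556]
    - [0, 0, 0.0556]
    - [0, 0, 0.0556]
    - [0, 0, 0.0556]
  fingers: [0, 0, 0, 0, 0, 0, 0, 0, 0, 0]

```text
time: 2.1
position: [0.5572, -0.1074, 0.1665]
tool_rot: [-2.061, -2.37, -0.0]
ft_force: [1.2, 0.2, -0.5]
grip_width: 1.003
grip_force: 0.0
```

```bash
python3 - <<'E'
from h import *
s=ctrl.get_state();print(s['time'],s['position'],s['tool_rot'])
v=R.from_rotvec(s['tool_rot']).as_matrix();print(np.arctan2(v[1,1],v[0,1]))
print('to bar1 tool axes',loc((.558,-.107),.141,s['position'])[::-1])
t=get_image('top');cv2.imwrite('pics/a1.png',pair(crop(t,300,190,120,90,3),crop(get_image('scene'),240,190,140,140,3)))
print(proj('top',[s['position'],[.558,-.107,.098]]))
E
```

```text
2.1 [ 0.55716527 -0.10739946  0.16647428] [-2.06147080e+00 -2.37020494e+00 -1.88640352e-04]
0.13910592884219097
to bar1 tool axes [0.00027818 0.00088258]
[[347.70098084 230.61255861]
 [344.6116969  232.05669296]]
```

View pics/a1.png

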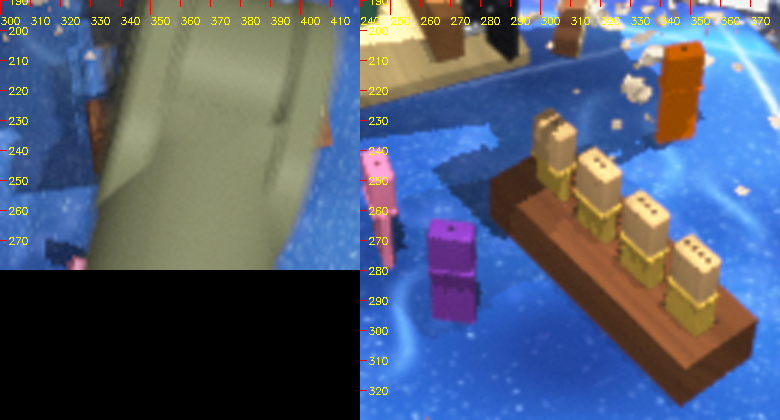

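The top view is blocked by the arm. The scene view shows the four bars standing in the rack, with bar 1 at about (302,120), and the gripper is above it. Descending to grip bar 1.

Emit:
apply_moves:
  dp:
    - [0, 0.001, 0.03]
    - [0, 0, 0.03]
    - [0, 0, 0.03]
    - [0, 0, 0.0155]
    - [0, 0, 0]
    - [0, 0, 0]
    - [0, 0, 0]
    - [0, 0, 0]
    - [0, 0, 0]
    - [0, 0, 0]
  twist:
    - [0, 0, 0]
    - [0, 0, 0]
    - [0, 0, 0]
    - [0, 0, 0]
    - [0, 0, 0]
    - [0, 0, 0]
    - [0, 0, 0]
    - [0, 0, 0]
    - [0, 0, 0]
    - [0, 0, 0]
  fingers: [0, 0, 0, 0.3, 0.6, 1, 1, 1, 1, 1]
  newtons: 15

```text
time: 3.2
position: [0.5583, -0.1059, 0.0619]
tool_rot: [2.059, 2.372, 0.001]
ft_force: [-0.2, 0.1, 0.5]
grip_width: 0.447
grip_force: 0.0
```

Emit:
apply_moves:
  dp:
    - [0, 0, 0]
    - [0, 0, 0]
    - [0, 0, 0]
    - [0, 0, 0]
    - [0, 0, 0]
  twist:
    - [0, 0, 0]
    - [0, 0, 0]
    - [0, 0, 0]
    - [0, 0, 0]
    - [0, 0, 0]
  fingers: [1, 1, 1, 1, 1]

```text
time: 3.7
position: [0.5579, -0.1059, 0.0613]
tool_rot: [-2.059, -2.372, -0.0]
ft_force: [0.3, 0.8, 0.1]
grip_width: 0.179
grip_force: 15.0
```

Emit:
apply_moves:
  dp:
    - [0, 0, -0.01]
    - [0, 0, -0.03]
    - [0, 0, -0.035]
    - [0, 0, -0.035]
  twist:
    - [0, 0, 0]
    - [0, 0, 0]
    - [0, 0, 0]
    - [0, 0, 0]
  fingers: [1, 1, 1, 1]
  newtons: 20

```text
time: 4.1
position: [0.5575, -0.1061, 0.1729]
tool_rot: [-2.06, -2.372, 0.0]
ft_force: [0.3, 1.0, -0.7]
grip_width: 0.181
grip_force: 20.0
```

```bash
python3 -c "
from h import *
plan((.560,.1644,.171),-.149,8,(.558,-.106,.171),.139)"
```

```text
y0 0.139 twist z 0.036
[[0.0334, 0.0049, -0.0], [0.0336, 0.0037, -0.0], [0.0337, 0.0025, -0.0], [0.0338, 0.0013, -0.0], [0.0338, 0.0001, -0.0], [0.0338, -0.0011, -0.0], [0.0337, -0.0024, -0.0], [0.0336, -0.0036, -0.0]]
```

Emit:
apply_moves:
  dp:
    - [0.0334, 0.005, 0]
    - [0.0336, 0.0037, 0]
    - [0.0337, 0.0025, 0]
    - [0.0338, 0.0013, 0]
    - [0.0338, 0, 0]
    - [0.0338, -0.001, 0]
    - [0.0337, -0.0024, 0]
    - [0.0336, -0.0036, 0]
    - [0, 0, 0]
    - [0, 0, 0.002]
  twist:
    - [0, 0, 0.036]
    - [0, 0, 0.036]
    - [0, 0, 0.036]
    - [0, 0, 0.036]
    - [0, 0, 0.036]
    - [0, 0, 0.036]
    - [0, 0, 0.036]
    - [0, 0, 0.036]
    - [0, 0, 0]
    - [0, 0, 0]
  fingers: [1, 1, 1, 1, 1, 1, 1, 1, 1, 1]

```text
time: 5.1
position: [0.5594, 0.1651, 0.1698]
tool_rot: [2.376, 2.055, 0.0]
ft_force: [0.2, -1.5, -0.2]
grip_width: 0.179
grip_force: 20.0
```

```bash
python3 - <<'E'
from h import *
s=ctrl.get_state();print(s['time'],s['position'],s['ft_force'])
v=R.from_rotvec(s['tool_rot']).as_matrix();print(np.arctan2(v[1,1],v[0,1]))
print('local',loc(s['position'],-.149,(.549,.166)))
t=get_image('top');cv2.imwrite('pics/a2.png',pair(crop(get_image('scene'),180,90,125,145,4),crop(t,205,185,70,80,4)))
print(proj('scene',s['position']-[0,0,.051]))
E
```

```text
5.1 [0.55939681 0.16514452 0.16978495] [ 0.2399813  -1.54344704 -0.16447647]
-0.14467135753512878
local [0.01040861 0.0006974 ]
[[242.17752942 146.35051288]]
```

View pics/a2.png

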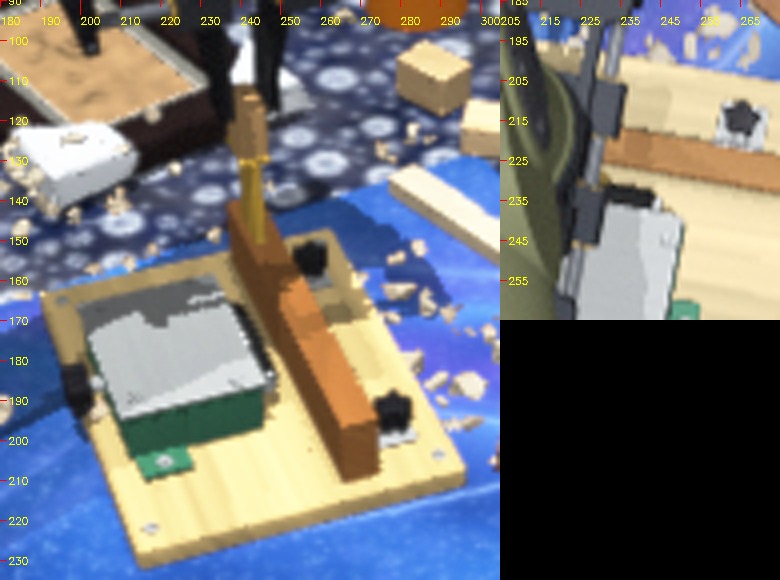

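```bash
python3 - <<'E'
from h import *
g=ray('top',[(228.6,234.6)],.053)[0];f=ray('top',[(228.6,224.1)],.060)[0]
print(loc(g,-.149,(.549,.166)),loc(f,-.149,(.549,.166)))
# initial scene: guard right edge corners crop(191,125)?,(228,205); fence top front edge
print(loc(ray('scene',[(190+228/4,135+203/4)],.053)[0],-.149,(.549,.166)))
for yl in(-.11,0,.11):print()
f=ray('scene',[(190+302/4-.4,135+246/4-.4),(190+189/4-.4,135+25/4-.4)],.060)
for q in f:print(loc(q,-.149,(.549,.166)))
E
```

```text
[-0.00128876  0.00052412] [0.02320042 0.00417684]
[-6.23736894e-05 -5.62676787e-02]



[ 0.02399003 -0.11037391]
[0.02503145 0.10420396]
```

Emit:
apply_moves:
  dp:
    - [0, 0, 0.03]
    - [0, 0, 0.02]
    - [0, 0, 0.01]
    - [0, 0, 0.006]
    - [0, 0, 0.0045]
    - [0, 0, 0]
  twist:
    - [0, 0, 0.004]
    - [0, 0, 0]
    - [0, 0, 0]
    - [0, 0, 0]
    - [0, 0, 0]
    - [0, 0, 0]
  fingers: [1, 1, 1, 1, 1, 1]

```text
time: 5.8
position: [0.5596, 0.1642, 0.099]
tool_rot: [2.383, 2.047, 0.001]
ft_force: [0.5, 0.4, -1.0]
grip_width: 0.181
grip_force: 20.0
```

Emit:
apply_moves:
  dp:
    - [0, 0.003, 0]
    - [0, 0.002, 0]
    - [0, 0.001, 0]
    - [0, 0.001, 0]
    - [0, 0, 0]
  twist:
    - [0, 0, 0]
    - [0, 0, 0]
    - [0, 0, 0]
    - [0, 0, 0]
    - [0, 0, 0]
  fingers: [1, 1, 1, 1, 1]

```text
time: 6.3
position: [0.5665, 0.1634, 0.0989]
tool_rot: [2.383, 2.047, 0.0]
ft_force: [0.0, 0.3, -0.6]
grip_width: 0.18
grip_force: 20.0
```

Emit:
apply_moves:
  dp:
    - [0, 0.001, 0]
    - [0, 0.001, 0]
    - [0, 0, 0]
  twist:
    - [0, 0, 0]
    - [0, 0, 0]
    - [0, 0, 0]
  fingers: [1, 1, 1]

```text
time: 6.6
position: [0.5683, 0.163, 0.0988]
tool_rot: [2.383, 2.047, 0.0]
ft_force: [0.5, -0.4, -0.5]
grip_width: 0.182
grip_force: 20.0
```

Emit:
apply_moves:
  dp:
    - [0, 0.001, 0]
    - [0, 0, 0]
  twist:
    - [0, 0, 0]
    - [0, 0, 0]
  fingers: [1, 1]

```text
time: 6.8
position: [0.5688, 0.163, 0.0987]
tool_rot: [-2.382, -2.047, 0.001]
ft_force: [-0.8, 0.4, 0.3]
grip_width: 0.18
grip_force: 20.0
```

Emit:
apply_moves:
  dp:
    - [0, 0.001, 0]
    - [0, 0, 0]
  twist:
    - [0, 0, 0]
    - [0, 0, 0]
  fingers: [1, 1]

```text
time: 7.0
position: [0.5694, 0.163, 0.0987]
tool_rot: [-2.381, -2.047, 0.002]
ft_force: [-3.4, 0.6, 2.1]
grip_width: 0.181
grip_force: 20.1
```

Emit:
apply_moves:
  dp:
    - [0, -0.0012, 0]
    - [0, 0, 0.003]
    - [0, 0, 0.003]
    - [0, 0, 0.003]
    - [0, 0, 0.003]
    - [0, 0, 0.003]
    - [0, 0, 0.003]
    - [0, 0, 0.003]
    - [0, 0, 0.003]
  twist:
    - [0, 0, 0]
    - [0, 0, 0]
    - [0, 0, 0]
    - [0, 0, 0]
    - [0, 0, 0]
    - [0, 0, 0]
    - [0, 0, 0]
    - [0, 0, 0]
    - [0, 0, 0]
  fingers: [1, 1, 1, 1, 1, 1, 1, 1, 1]

```text
time: 7.9
position: [0.5688, 0.163, 0.0745]
tool_rot: [-2.382, -2.047, 0.0]
ft_force: [-3.4, 0.4, 2.4]
grip_width: 0.183
grip_force: 20.0
```

Emit:
apply_moves:
  dp:
    - [0, 0, 0.002]
    - [0, 0, 0.002]
    - [0, 0, 0.001]
    - [0, 0, 0.001]
    - [0, 0, 0.001]
  twist:
    - [0, 0, 0]
    - [0, 0, 0]
    - [0, 0, 0]
    - [0, 0, 0]
    - [0, 0, 0]
  fingers: [1, 1, 1, 1, 1]

```text
time: 8.4
position: [0.5688, 0.163, 0.0678]
tool_rot: [-2.382, -2.047, 0.0]
ft_force: [-4.4, 0.4, 2.9]
grip_width: 0.184
grip_force: 20.1
```

Emit:
apply_moves:
  dp:
    - [0, -0.001, -0.001]
    - [0, 0, 0]
  twist:
    - [0, 0, 0]
    - [0, 0, 0]
  fingers: [1, 1]

```text
time: 8.6
position: [0.5685, 0.1629, 0.0687]
tool_rot: [2.382, 2.047, 0.001]
ft_force: [-1.8, 0.2, -1.1]
grip_width: 0.181
grip_force: 20.0
```

Emit:
apply_moves:
  dp:
    - [0, -0.001, 0]
    - [0, 0, 0]
  twist:
    - [0, 0, 0]
    - [0, 0, 0]
  fingers: [1, 1]

```text
time: 8.8
position: [0.5681, 0.163, 0.0692]
tool_rot: [2.382, 2.046, 0.003]
ft_force: [0.3, 0.3, -1.2]
grip_width: 0.18
grip_force: 20.0
```

Emit:
apply_moves:
  dp:
    - [0, -0.001, 0]
    - [0, 0, 0]
  twist:
    - [0, 0, 0]
    - [0, 0, 0]
  fingers: [1, 1]

```text
time: 9.0
position: [0.5664, 0.1634, 0.069]
tool_rot: [2.382, 2.047, 0.001]
ft_force: [-0.5, -0.3, -1.0]
grip_width: 0.179
grip_force: 20.0
```

Emit:
apply_moves:
  dp:
    - [0, -0.001, 0]
    - [0, -0.001, 0]
    - [0, 0, 0]
  twist:
    - [0, 0, 0]
    - [0, 0, 0]
    - [0, 0, 0]
  fingers: [1, 1, 1]

```text
time: 9.3
position: [0.564, 0.1638, 0.0688]
tool_rot: [-2.382, -2.048, -0.0]
ft_force: [0.3, -0.1, -0.2]
grip_width: 0.184
grip_force: 20.0
```

Emit:
apply_moves:
  dp:
    - [0, 0.002, 0.001]
    - [0, 0, 0.001]
    - [0, 0, 0.001]
    - [0, 0, 0]
  twist:
    - [0, 0, 0]
    - [0, 0, 0]
    - [0, 0, 0]
    - [0, 0, 0]
  fingers: [1, 1, 1, 1]

```text
time: 9.7
position: [0.5669, 0.1635, 0.0672]
tool_rot: [2.383, 2.047, 0.003]
ft_force: [-1.2, -0.3, 7.3]
grip_width: 0.182
grip_force: 20.0
```

Emit:
apply_moves:
  dp:
    - [0, 0, -0.005]
    - [0, 0, -0.02]
    - [0, 0, -0.03]
    - [0, 0, -0.03]
    - [0, 0, -0.02]
    - [0, 0, 0]
    - [0, 0, 0]
  twist:
    - [0, 0, 0]
    - [0, 0, 0]
    - [0, 0, 0]
    - [0, 0, 0]
    - [0, 0, 0]
    - [0, 0, 0]
    - [0, 0, 0]
  fingers: [1, 1, 1, 1, 1, 1, 1]

```text
time: 10.4
position: [0.5659, 0.1634, 0.1705]
tool_rot: [-2.383, -2.047, -0.0]
ft_force: [-0.2, -0.0, -1.0]
grip_width: 0.18
grip_force: 20.0
```

```bash
python3 -c "
from h import *
print(ctrl.get_state()['position'])
plan((.5580,-.1060,.171),.139,8)"
```

```text
[0.56591848 0.16338908 0.17046795]
y0 -0.151 twist z -0.0362
[[-0.0334, 0.0041, -0.0001], [-0.0336, 0.0029, -0.0001], [-0.0336, 0.0017, -0.0001], [-0.0337, 0.0004, -0.0001], [-0.0337, -0.0008, -0.0001], [-0.0336, -0.002, -0.0001], [-0.0335, -0.0032, -0.0001], [-0.0334, -0.0044, -0.0001]]
```

Emit:
apply_moves:
  dp:
    - [-0.0334, 0.0041, 0]
    - [-0.0336, 0.0029, 0]
    - [-0.0336, 0.0017, 0]
    - [-0.0337, 0.0004, 0]
    - [-0.0337, -0.0008, 0]
    - [-0.0336, -0.002, 0]
    - [-0.0335, -0.0032, 0]
    - [-0.0334, -0.0044, 0]
    - [0, 0, 0]
    - [0, 0, 0]
  twist:
    - [0, 0, -0.0362]
    - [0, 0, -0.0362]
    - [0, 0, -0.0362]
    - [0, 0, -0.0362]
    - [0, 0, -0.0362]
    - [0, 0, -0.0362]
    - [0, 0, -0.0362]
    - [0, 0, -0.0362]
    - [0, 0, 0]
    - [0, 0, 0]
  fingers: [1, 1, 1, 1, 1, 1, 1, 1, 1, 1]

```text
time: 11.4
position: [0.5571, -0.1066, 0.1692]
tool_rot: [-2.064, -2.366, 0.002]
ft_force: [-0.0, 0.3, -0.3]
grip_width: 0.177
grip_force: 20.0
```

```bash
cat >e.py <<'E'
from h import *
import sys
o=list(map(float,sys.argv[1:5]));s=ctrl.get_state()
v=R.from_rotvec(s['tool_rot']).as_matrix();y=np.arctan2(v[1,1],v[0,1])
print(s['time'],s['position'],'need tool xy mm',1000*loc(o[:2],y,s['position'])[::-1],'dz',1000*(s['position'][2]-o[2]),'twist',y-o[3])
E
python3 e.py .558 -.106 .0615 .139
```

```text
11.4 [ 0.55706094 -0.106556    0.16917794] need tool xy mm [0.42352656 1.00578383] dz 107.67794136875914 twist -0.002981843561326303
```

Emit:
apply_moves:
  dp:
    - [0.0004, 0.0008, 0.03]
    - [0, 0, 0.025]
    - [0, 0, 0.015]
    - [0, 0, 0]
    - [0, 0, 0]
  twist:
    - [0, 0, 0]
    - [0, 0, 0]
    - [0, 0, 0]
    - [0, 0, 0]
    - [0, 0, 0]
  fingers: [1, 1, 1, 1, 1]

```text
time: 11.9
position: [0.5592, -0.1048, 0.101]
tool_rot: [-2.061, -2.371, 0.0]
ft_force: [0.6, -1.1, 0.5]
grip_width: 0.18
grip_force: 20.0
```

Emit:
apply_moves:
  dp:
    - [0, 0, 0.004]
    - [0, 0, 0.004]
    - [0, 0, 0.003]
    - [0, 0, 0]
  twist:
    - [0, 0, 0]
    - [0, 0, 0]
    - [0, 0, 0]
    - [0, 0, 0]
  fingers: [1, 1, 1, 1]

```text
time: 12.3
position: [0.5598, -0.1056, 0.0911]
tool_rot: [2.062, 2.369, 0.002]
ft_force: [-1.6, 1.0, 5.4]
grip_width: 0.181
grip_force: 20.0
```

Emit:
apply_moves:
  dp:
    - [0, -0.0008, -0.003]
    - [0, -0.0007, 0]
    - [0, 0, 0]
    - [0, 0, 0]
  twist:
    - [0, 0, 0]
    - [0, 0, 0]
    - [0, 0, 0]
    - [0, 0, 0]
  fingers: [1, 1, 1, 1]

```text
time: 12.7
position: [0.5573, -0.1055, 0.0926]
tool_rot: [-2.062, -2.37, 0.0]
ft_force: [-0.2, 0.2, -0.4]
grip_width: 0.182
grip_force: 20.0
```

```bash
python3 e.py .558 -.106 .0615 .139;python3 e.py .558 -.106 .0615 .139
```

```text
12.7 [ 0.55730512 -0.10554812  0.09257228] need tool xy mm [-0.54355904  0.62577718] dz 31.072278243488668 twist -0.000388468597976227
12.7 [ 0.55730512 -0.10554812  0.09257228] need tool xy mm [-0.54355904  0.62577718] dz 31.072278243488668 twist -0.000388468597976227
```

Emit:
apply_moves:
  dp:
    - [-0.0004, 0.0004, 0]
    - [0, 0, 0.003]
    - [0, 0, 0.003]
    - [0, 0, 0]
  twist:
    - [0, 0, 0]
    - [0, 0, 0]
    - [0, 0, 0]
    - [0, 0, 0]
  fingers: [1, 1, 1, 1]

```text
time: 13.1
position: [0.5574, -0.1059, 0.086]
tool_rot: [-2.062, -2.369, 0.001]
ft_force: [0.5, -1.2, -0.4]
grip_width: 0.182
grip_force: 20.0
```

Emit:
apply_moves:
  dp:
    - [0, 0, 0.005]
    - [0, 0, 0.005]
    - [0, 0, 0.005]
    - [0, 0, 0.005]
    - [0, 0, 0.003]
    - [0, 0, 0.0015]
    - [0, 0, 0]
  twist:
    - [0, 0, 0]
    - [0, 0, 0]
    - [0, 0, 0]
    - [0, 0, 0]
    - [0, 0, 0]
    - [0, 0, 0]
    - [0, 0, 0]
  fingers: [1, 1, 1, 1, 1, 1, 1]

```text
time: 13.8
position: [0.5578, -0.106, 0.062]
tool_rot: [-2.062, -2.37, 0.0]
ft_force: [0.2, -0.0, -0.5]
grip_width: 0.182
grip_force: 20.0
```

Emit:
apply_moves:
  dp:
    - [0, 0, 0]
    - [0, 0, 0]
    - [0, 0, 0]
    - [0, 0, 0]
    - [0, 0, -0.02]
    - [0, 0, -0.03]
    - [-0.01, 0, -0.015]
    - [-0.02, 0, 0]
    - [-0.014, 0, 0]
    - [0, 0, 0.01]
  twist:
    - [0, 0, 0]
    - [0, 0, 0]
    - [0, 0, 0]
    - [0, 0, 0]
    - [0, 0, 0]
    - [0, 0, 0]
    - [0, 0, 0]
    - [0, 0, 0]
    - [0, 0, 0]
    - [0, 0, 0]
  fingers: [0.5, 0.5, 0.5, 0.5, 0.5, 0.5, 0.5, 0.5, 0.5, 0.5]
  newtons: 15

```text
time: 14.8
position: [0.5649, -0.1525, 0.1186]
tool_rot: [2.064, 2.364, 0.002]
ft_force: [0.0, -0.1, -0.4]
grip_width: 0.496
grip_force: 0.0
```

```bash
python3 e.py .5642 -.1496 .0615 .14; python3 - <<'E'
from h import *
cv2.imwrite('pics/a3.png',crop(get_image('scene'),240,180,140,145,4))
E
```

```text
14.8 [ 0.56494869 -0.15246987  0.11858927] need tool xy mm [ 2.9445642  -0.35532298] dz 57.089267530203394 twist -0.004899048338639939
```

View pics/a3.png

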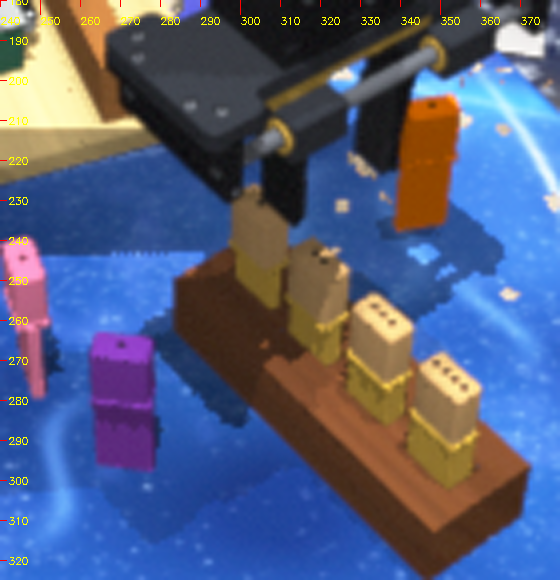

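Bar 1 is back in its slot at about (305,242), level with bars 2–4, and the open gripper is above bar 2.

Emit:
apply_moves:
  dp:
    - [0, 0, 0.02]
    - [0, 0, 0.02]
    - [0, 0, 0.016]
    - [0, 0, 0]
    - [0, 0, 0]
    - [0, 0, 0]
    - [0, 0, 0]
    - [0, 0, 0]
    - [0, 0, 0]
    - [0, 0, 0]
  twist:
    - [0, 0, 0]
    - [0, 0, 0]
    - [0, 0, 0]
    - [0, 0, 0]
    - [0, 0, 0]
    - [0, 0, 0]
    - [0, 0, 0]
    - [0, 0, 0]
    - [0, 0, 0]
    - [0, 0, 0]
  fingers: [0.5, 0.5, 0.5, 1, 1, 1, 1, 1, 1, 1]

```text
time: 15.85
position: [0.5647, -0.1497, 0.0622]
tool_rot: [2.062, 2.369, 0.002]
ft_force: [-1.3, 0.0, 4.2]
grip_width: 0.178
grip_force: 15.0
```

Emit:
apply_moves:
  dp:
    - [0, 0, -0.01]
    - [0, 0, -0.03]
    - [0, 0, -0.035]
    - [0, 0, -0.035]
    - [0, 0, 0]
    - [0, 0, 0]
  twist:
    - [0, 0, 0]
    - [0, 0, 0]
    - [0, 0, 0]
    - [0, 0, 0]
    - [0, 0, 0]
    - [0, 0, 0]
  fingers: [1, 1, 1, 1, 1, 1]
  newtons: 20

```text
time: 16.45
position: [0.5642, -0.1496, 0.1721]
tool_rot: [2.062, 2.369, 0.002]
ft_force: [-0.6, 0.2, -1.4]
grip_width: 0.18
grip_force: 20.0
```

```bash
python3 -c "
from h import *
s=ctrl.get_state();print(s['position'])
p=s['position']*.5+np.array([.5643,-.1497,.1717])*.5
plan((.566,.1634,.172),-.149,9,p,.139)"
```

```text
[ 0.56422116 -0.14957255  0.17205474]
y0 0.139 twist z 0.032
[[0.0344, 0.005, -0.0], [0.0346, 0.0039, -0.0], [0.0347, 0.0028, -0.0], [0.0347, 0.0017, -0.0], [0.0348, 0.0006, -0.0], [0.0348, -0.0005, -0.0], [0.0347, -0.0016, -0.0], [0.0347, -0.0028, -0.0], [0.0346, -0.0039, -0.0]]
```

Emit:
apply_moves:
  dp:
    - [0.0344, 0.005, 0]
    - [0.0346, 0.0039, 0]
    - [0.0347, 0.0028, 0]
    - [0.0347, 0.0017, 0]
    - [0.0348, 0.0006, 0]
    - [0.0348, -0.0005, 0]
    - [0.0347, -0.0016, 0]
    - [0.0347, -0.0028, 0]
    - [0.0346, -0.0039, 0]
    - [0, 0, 0]
  twist:
    - [0, 0, 0.032]
    - [0, 0, 0.032]
    - [0, 0, 0.032]
    - [0, 0, 0.032]
    - [0, 0, 0.032]
    - [0, 0, 0.032]
    - [0, 0, 0.032]
    - [0, 0, 0.032]
    - [0, 0, 0.032]
    - [0, 0, 0]
  fingers: [1, 1, 1, 1, 1, 1, 1, 1, 1, 1]

```text
time: 17.45
position: [0.5634, 0.1708, 0.1688]
tool_rot: [-2.369, -2.057, 0.003]
ft_force: [0.2, 0.1, -0.7]
grip_width: 0.179
grip_force: 20.0
```

Emit:
apply_moves:
  dp:
    - [0, 0, 0.02]
    - [0, 0, 0.02]
    - [0, 0, 0.01]
    - [0, 0, 0]
    - [0, 0, 0]
  twist:
    - [0, 0, 0]
    - [0, 0, 0]
    - [0, 0, 0]
    - [0, 0, 0]
    - [0, 0, 0]
  fingers: [1, 1, 1, 1, 1]

```text
time: 17.95
position: [0.5659, 0.1631, 0.1213]
tool_rot: [2.381, 2.049, -0.001]
ft_force: [0.6, -0.7, -0.2]
grip_width: 0.182
grip_force: 20.0
```

```bash
python3 e.py .566 .1634 .0672 -.149
```

```text
17.95 [0.56588747 0.16314893 0.12126546] need tool xy mm [0.26505162 0.07379364] dz 54.06546061585972 twist -0.000808276467493263
```

Emit:
apply_moves:
  dp:
    - [0, 0, 0.006]
    - [0, 0, 0.006]
    - [0, 0, 0.006]
    - [0, 0, 0.004]
    - [0, 0, 0.003]
    - [0, 0, 0.002]
    - [0, 0, 0]
  twist:
    - [0, 0, 0]
    - [0, 0, 0]
    - [0, 0, 0]
    - [0, 0, 0]
    - [0, 0, 0]
    - [0, 0, 0]
    - [0, 0, 0]
  fingers: [1, 1, 1, 1, 1, 1, 1]

```text
time: 18.65
position: [0.5658, 0.1635, 0.094]
tool_rot: [-2.381, -2.049, 0.001]
ft_force: [0.1, -0.1, -0.6]
grip_width: 0.178
grip_force: 20.0
```

Emit:
apply_moves:
  dp:
    - [0, 0, 0.003]
    - [0, 0, 0.003]
    - [0, 0, 0.004]
    - [0, 0, 0.004]
    - [0, 0, 0.003]
    - [0, 0, 0.003]
    - [0, 0, 0.002]
    - [0, 0, 0.002]
    - [0, 0, 0]
  twist:
    - [0, 0, 0]
    - [0, 0, 0]
    - [0, 0, 0]
    - [0, 0, 0]
    - [0, 0, 0]
    - [0, 0, 0]
    - [0, 0, 0]
    - [0, 0, 0]
    - [0, 0, 0]
  fingers: [1, 1, 1, 1, 1, 1, 1, 1, 1]

```text
time: 19.55
position: [0.5657, 0.1635, 0.07]
tool_rot: [-2.381, -2.049, 0.0]
ft_force: [-0.6, 0.4, -0.2]
grip_width: 0.179
grip_force: 20.0
```

Emit:
apply_moves:
  dp:
    - [0, 0, 0.001]
    - [0, 0, 0.001]
    - [0, 0, 0.001]
    - [0, 0, 0]
  twist:
    - [0, 0, 0]
    - [0, 0, 0]
    - [0, 0, 0]
    - [0, 0, 0]
  fingers: [1, 1, 1, 1]

```text
time: 19.95
position: [0.5664, 0.1637, 0.0682]
tool_rot: [2.381, 2.049, 0.002]
ft_force: [-0.3, 0.0, 5.0]
grip_width: 0.178
grip_force: 20.0
```

Emit:
apply_moves:
  dp:
    - [0, 0, -0.005]
    - [0, 0, -0.02]
    - [0, 0, -0.03]
    - [0, 0, -0.03]
    - [0, 0, -0.02]
    - [0, 0, 0]
    - [0, 0, 0]
  twist:
    - [0, 0, 0]
    - [0, 0, 0]
    - [0, 0, 0]
    - [0, 0, 0]
    - [0, 0, 0]
    - [0, 0, 0]
    - [0, 0, 0]
  fingers: [1, 1, 1, 1, 1, 1, 1]

```text
time: 20.65
position: [0.5658, 0.1636, 0.172]
tool_rot: [-2.381, -2.049, -0.0]
ft_force: [0.9, -0.8, -1.8]
grip_width: 0.182
grip_force: 20.0
```

```bash
python3 -c "
from h import *
s=ctrl.get_state();print(s['position'])
plan((.5643,-.1497,.172),.139,9,(.566,.1635,.172),-.149)"
```

```text
[0.5657552  0.16359536 0.17201683]
y0 -0.149 twist z -0.032
[[-0.0344, 0.005, -0.0], [-0.0346, 0.0039, -0.0], [-0.0347, 0.0028, -0.0], [-0.0348, 0.0017, -0.0], [-0.0348, 0.0005, -0.0], [-0.0348, -0.0006, -0.0], [-0.0348, -0.0017, -0.0], [-0.0347, -0.0028, -0.0], [-0.0346, -0.0039, -0.0]]
```

Emit:
apply_moves:
  dp:
    - [-0.0344, 0.005, 0]
    - [-0.0346, 0.0039, 0]
    - [-0.0347, 0.0028, 0]
    - [-0.0348, 0.0017, 0]
    - [-0.0348, 0.0005, 0]
    - [-0.0348, -0.0006, 0]
    - [-0.0348, -0.0017, 0]
    - [-0.0347, -0.0028, 0]
    - [-0.0346, -0.0039, 0]
    - [0, 0, 0]
  twist:
    - [0, 0, -0.032]
    - [0, 0, -0.032]
    - [0, 0, -0.032]
    - [0, 0, -0.032]
    - [0, 0, -0.032]
    - [0, 0, -0.032]
    - [0, 0, -0.032]
    - [0, 0, -0.032]
    - [0, 0, -0.032]
    - [0, 0, 0]
  fingers: [1, 1, 1, 1, 1, 1, 1, 1, 1, 1]

```text
time: 21.65
position: [0.5616, -0.1567, 0.1708]
tool_rot: [2.072, 2.361, -0.007]
ft_force: [-1.4, -0.6, -0.5]
grip_width: 0.184
grip_force: 20.0
```

Emit:
apply_moves:
  dp:
    - [0, 0, 0.025]
    - [0, 0, 0.025]
    - [0, 0, 0.02]
    - [0, 0, 0.005]
    - [0, 0, 0]
    - [0, 0, 0]
  twist:
    - [0, 0, 0]
    - [0, 0, 0]
    - [0, 0, 0]
    - [0, 0, 0]
    - [0, 0, 0]
    - [0, 0, 0]
  fingers: [1, 1, 1, 1, 1, 1]

```text
time: 22.25
position: [0.5645, -0.1497, 0.0978]
tool_rot: [2.062, 2.37, 0.001]
ft_force: [0.2, 0.2, -0.4]
grip_width: 0.179
grip_force: 20.0
```

```bash
python3 e.py .5643 -.1497 .0617 .139
```

```text
22.25 [ 0.5645433  -0.14967785  0.09775897] need tool xy mm [ 0.01171207 -0.24402606] dz 36.058968947853714 twist -0.0002697462766013403
```

Emit:
apply_moves:
  dp:
    - [0, 0, 0.004]
    - [0, 0, 0.003]
    - [0, 0, 0.003]
    - [0, 0, 0.002]
    - [0, 0, 0]
  twist:
    - [0, 0, 0]
    - [0, 0, 0]
    - [0, 0, 0]
    - [0, 0, 0]
    - [0, 0, 0]
  fingers: [1, 1, 1, 1, 1]

```text
time: 22.75
position: [0.5639, -0.1496, 0.0849]
tool_rot: [-2.062, -2.37, 0.0]
ft_force: [-0.6, 0.1, -1.3]
grip_width: 0.18
grip_force: 20.0
```

Emit:
apply_moves:
  dp:
    - [0, 0, 0.006]
    - [0, 0, 0.006]
    - [0, 0, 0.006]
    - [0, 0, 0.004]
    - [0, 0, 0.0015]
    - [0, 0, 0]
    - [0, 0, 0]
    - [0, 0, 0]
    - [0, 0, 0]
    - [0, 0, 0]
  twist:
    - [0, 0, 0]
    - [0, 0, 0]
    - [0, 0, 0]
    - [0, 0, 0]
    - [0, 0, 0]
    - [0, 0, 0]
    - [0, 0, 0]
    - [0, 0, 0]
    - [0, 0, 0]
    - [0, 0, 0]
  fingers: [1, 1, 1, 1, 1, 0.5, 0.5, 0.5, 0.5, 0.5]

```text
time: 23.75
position: [0.5641, -0.1497, 0.0617]
tool_rot: [-2.062, -2.37, -0.0]
ft_force: [-0.4, 0.3, -0.3]
grip_width: 0.481
grip_force: 0.0
```

Emit:
apply_moves:
  dp:
    - [0, 0, -0.02]
    - [0, 0, -0.03]
    - [-0.01, 0, -0.015]
    - [-0.02, 0, 0]
    - [-0.014, 0, 0]
    - [0, 0, 0]
    - [0, 0, 0.01]
    - [0, 0, 0.02]
    - [0, 0, 0.02]
    - [0, 0, 0.015]
  twist:
    - [0, 0, 0]
    - [0, 0, 0]
    - [0, 0, 0]
    - [0, 0, 0]
    - [0, 0, 0]
    - [0, 0, 0]
    - [0, 0, 0]
    - [0, 0, 0]
    - [0, 0, 0]
    - [0, 0, 0]
  fingers: [0.5, 0.5, 0.5, 0.5, 0.5, 0.5, 0.5, 0.5, 0.5, 0.5]
  newtons: 15

```text
time: 24.75
position: [0.5691, -0.1914, 0.0592]
tool_rot: [-2.059, -2.369, 0.001]
ft_force: [-0.4, 0.1, 0.4]
grip_width: 0.498
grip_force: 0.0
```

Emit:
apply_moves:
  dp:
    - [0, 0, 0]
    - [0, 0, 0]
    - [0, 0, 0]
    - [0, 0, 0]
    - [0, 0, 0]
    - [0, 0, 0]
    - [0, 0, 0]
  twist:
    - [0, 0, 0]
    - [0, 0, 0]
    - [0, 0, 0]
    - [0, 0, 0]
    - [0, 0, 0]
    - [0, 0, 0]
    - [0, 0, 0]
  fingers: [0.5, 1, 1, 1, 1, 1, 1]

```text
time: 25.45
position: [0.5706, -0.1934, 0.0624]
tool_rot: [2.062, 2.369, 0.001]
ft_force: [-1.4, 0.3, 3.6]
grip_width: 0.184
grip_force: 15.0
```

Emit:
apply_moves:
  dp:
    - [0, 0, -0.01]
    - [0, 0, -0.03]
    - [0, 0, -0.035]
    - [0, 0, -0.035]
    - [0, 0, 0]
    - [0, 0, 0]
  twist:
    - [0, 0, 0]
    - [0, 0, 0]
    - [0, 0, 0]
    - [0, 0, 0]
    - [0, 0, 0]
    - [0, 0, 0]
  fingers: [1, 1, 1, 1, 1, 1]
  newtons: 20

```text
time: 26.05
position: [0.5705, -0.1934, 0.1728]
tool_rot: [2.062, 2.369, 0.002]
ft_force: [-0.7, 0.5, -0.6]
grip_width: 0.178
grip_force: 20.0
```

```bash
python3 -c "
from h import *
s=ctrl.get_state();print(s['position'])
plan((.5648,.1636,.172),-.149,10,(.5704,-.1933,.172),.139)"
```

```text
[ 0.57053447 -0.19344365  0.17276913]
y0 0.139 twist z 0.0288
[[0.0354, 0.0044, -0.0], [0.0355, 0.0034, -0.0], [0.0356, 0.0023, -0.0], [0.0357, 0.0013, -0.0], [0.0357, 0.0003, -0.0], [0.0357, -0.0007, -0.0], [0.0357, -0.0018, -0.0], [0.0356, -0.0028, -0.0], [0.0355, -0.0038, -0.0], [0.0354, -0.0048, -0.0]]
```

Emit:
apply_moves:
  dp:
    - [0.0354, 0.0044, 0]
    - [0.0355, 0.0034, 0]
    - [0.0356, 0.0023, 0]
    - [0.0357, 0.0013, 0]
    - [0.0357, 0.0003, 0]
    - [0.0357, -0.0007, 0]
    - [0.0357, -0.0018, 0]
    - [0.0356, -0.0028, 0]
    - [0.0355, -0.0038, 0]
    - [0.0354, -0.0048, 0]
  twist:
    - [0, 0, 0.0288]
    - [0, 0, 0.0288]
    - [0, 0, 0.0288]
    - [0, 0, 0.0288]
    - [0, 0, 0.0288]
    - [0, 0, 0.0288]
    - [0, 0, 0.0288]
    - [0, 0, 0.0288]
    - [0, 0, 0.0288]
    - [0, 0, 0.0288]
  fingers: [1, 1, 1, 1, 1, 1, 1, 1, 1, 1]

```text
time: 27.05
position: [0.5633, 0.1648, 0.17]
tool_rot: [-2.381, -2.047, 0.005]
ft_force: [0.0, 0.8, -0.9]
grip_width: 0.181
grip_force: 20.0
```

Emit:
apply_moves:
  dp:
    - [0, 0, 0]
    - [0, 0, 0.02]
    - [0, 0, 0.02]
    - [0, 0, 0.01]
    - [0, 0, 0]
    - [0, 0, 0]
    - [0, 0, 0]
  twist:
    - [0, 0, 0]
    - [0, 0, 0]
    - [0, 0, 0]
    - [0, 0, 0]
    - [0, 0, 0]
    - [0, 0, 0]
    - [0, 0, 0]
  fingers: [1, 1, 1, 1, 1, 1, 1]

```text
time: 27.75
position: [0.5655, 0.1636, 0.1227]
tool_rot: [2.381, 2.049, 0.002]
ft_force: [-0.1, 0.0, -1.1]
grip_width: 0.181
grip_force: 20.0
```

```bash
python3 e.py .5648 .1636 .0672 -.149
```

```text
27.75 [0.56545608 0.16364428 0.1226975 ] need tool xy mm [-0.14161423 -0.64213851] dz 55.49750072200717 twist -0.0006642356467681798
```

Emit:
apply_moves:
  dp:
    - [0, -0.0006, 0.004]
    - [0, 0, 0.004]
    - [0, 0, 0.003]
    - [0, 0, 0.003]
    - [0, 0, 0.003]
    - [0, 0, 0.003]
    - [0, 0, 0.003]
    - [0, 0, 0]
  twist:
    - [0, 0, 0]
    - [0, 0, 0]
    - [0, 0, 0]
    - [0, 0, 0]
    - [0, 0, 0]
    - [0, 0, 0]
    - [0, 0, 0]
    - [0, 0, 0]
  fingers: [1, 1, 1, 1, 1, 1, 1, 1]

```text
time: 28.55
position: [0.5638, 0.1637, 0.0982]
tool_rot: [-2.381, -2.049, 0.001]
ft_force: [0.0, 0.6, -0.7]
grip_width: 0.179
grip_force: 20.0
```

Emit:
apply_moves:
  dp:
    - [0, 0, 0.002]
    - [0, 0, 0.002]
    - [0, 0, 0.001]
    - [0, 0, 0]
  twist:
    - [0, 0, 0]
    - [0, 0, 0]
    - [0, 0, 0]
    - [0, 0, 0]
  fingers: [1, 1, 1, 1]

```text
time: 28.95
position: [0.5645, 0.1637, 0.0938]
tool_rot: [2.381, 2.049, 0.001]
ft_force: [0.6, 1.2, -0.5]
grip_width: 0.181
grip_force: 20.0
```

Emit:
apply_moves:
  dp:
    - [0, 0, 0.002]
    - [0, 0, 0.002]
    - [0, 0, 0.001]
    - [0, 0, 0]
  twist:
    - [0, 0, 0]
    - [0, 0, 0]
    - [0, 0, 0]
    - [0, 0, 0]
  fingers: [1, 1, 1, 1]

```text
time: 29.35
position: [0.5646, 0.1637, 0.0888]
tool_rot: [2.381, 2.049, 0.001]
ft_force: [1.7, -0.6, -0.2]
grip_width: 0.18
grip_force: 20.0
```

Emit:
apply_moves:
  dp:
    - [0, 0, 0.002]
    - [0, 0, 0.002]
    - [0, 0, 0.002]
    - [0, 0, 0.002]
    - [0, 0, 0]
  twist:
    - [0, 0, 0]
    - [0, 0, 0]
    - [0, 0, 0]
    - [0, 0, 0]
    - [0, 0, 0]
  fingers: [1, 1, 1, 1, 1]

```text
time: 29.85
position: [0.5643, 0.1636, 0.0804]
tool_rot: [2.381, 2.049, -0.0]
ft_force: [2.5, -0.1, -1.7]
grip_width: 0.181
grip_force: 20.1
```

Emit:
apply_moves:
  dp:
    - [0, 0, 0.002]
    - [0, 0, 0.002]
    - [0, 0, 0.002]
    - [0, 0, 0.002]
    - [0, 0, 0.002]
    - [0, 0, 0]
  twist:
    - [0, 0, 0]
    - [0, 0, 0]
    - [0, 0, 0]
    - [0, 0, 0]
    - [0, 0, 0]
    - [0, 0, 0]
  fingers: [1, 1, 1, 1, 1, 1]

```text
time: 30.45
position: [0.5641, 0.1637, 0.0704]
tool_rot: [-2.381, -2.049, 0.0]
ft_force: [2.9, 0.3, 0.1]
grip_width: 0.183
grip_force: 20.1
```

Emit:
apply_moves:
  dp:
    - [0, 0, 0.001]
    - [0, 0, 0.001]
    - [0, 0, 0.001]
    - [0, 0, 0.001]
    - [0, 0, 0]
  twist:
    - [0, 0, 0]
    - [0, 0, 0]
    - [0, 0, 0]
    - [0, 0, 0]
    - [0, 0, 0]
  fingers: [1, 1, 1, 1, 1]

```text
time: 30.95
position: [0.565, 0.1638, 0.0684]
tool_rot: [2.381, 2.049, 0.003]
ft_force: [1.8, -1.0, 7.4]
grip_width: 0.182
grip_force: 20.0
```

Emit:
apply_moves:
  dp:
    - [0, 0.0005, 0]
    - [0, 0.0005, -0.0005]
    - [0, 0, 0]
  twist:
    - [0, 0, 0]
    - [0, 0, 0]
    - [0, 0, 0]
  fingers: [1, 1, 1]

```text
time: 31.25
position: [0.5652, 0.1637, 0.0684]
tool_rot: [-2.381, -2.049, -0.001]
ft_force: [1.4, -1.2, 6.1]
grip_width: 0.18
grip_force: 20.0
```

Emit:
apply_moves:
  dp:
    - [0, 0, 0]
    - [0, 0, 0]
    - [0, 0, 0]
    - [0, 0, 0]
    - [0, 0, 0]
    - [0, 0, 0]
  twist:
    - [0, 0, 0]
    - [0, 0, 0]
    - [0, 0, 0]
    - [0, 0, 0]
    - [0, 0, 0]
    - [0, 0, 0]
  fingers: [0.7, 0.5, 0.4, 0.4, 0.4, 0.4]

```text
time: 31.85
position: [0.565, 0.1636, 0.0671]
tool_rot: [-2.381, -2.049, 0.0]
ft_force: [-0.7, 0.8, 0.7]
grip_width: 0.58
grip_force: 0.0
```

Emit:
apply_moves:
  dp:
    - [0, 0, -0.01]
    - [0, 0, -0.03]
    - [0, 0, -0.04]
    - [0, -0.03, -0.04]
    - [0.03, -0.04, -0.03]
    - [0.045, -0.01, 0]
    - [0.045, 0, 0]
    - [0.045, 0, 0]
    - [0.045, 0, 0]
    - [0.02, 0, 0]
  twist:
    - [0, 0, 0]
    - [0, 0, 0]
    - [0, 0, 0]
    - [0, 0, 0]
    - [0, 0, 0]
    - [0, 0, 0]
    - [0, 0, 0]
    - [0, 0, 0]
    - [0, 0, 0]
    - [0, 0, 0]
  fingers: [0.4, 0.4, 0.4, 0.4, 0.4, 0.4, 0.4, 0.4, 0.4, 0.4]

```text
time: 32.85
position: [0.5237, 0.4034, 0.213]
tool_rot: [-2.374, -2.055, -0.001]
ft_force: [-0.4, 0.2, 0.1]
grip_width: 0.598
grip_force: 0.0
```

```bash
python3 - <<'E'
from h import *
cv2.imwrite('pics/a4.png',pair(crop(get_image('scene'),185,115,100,115,4),crop(get_image('top'),185,190,100,100,4)))
p=lambda x,z:proj('scene',[x,.1636,z])[0]
print(p(.5655,.104),p(.5655,.068))
E
```

```text
[245.34183667 151.27357606] [246.21972249 163.9526252 ]
```

View pics/a4.png

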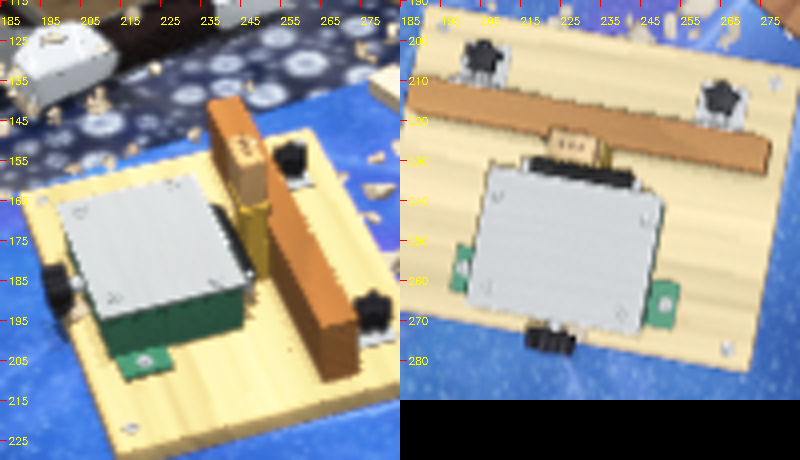

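Bar 3 stands upright between fence and roller (scene (246,155), top (229,226)), against the fence. A last look at the rack.

```bash
python3 - <<'E'
from h import *
cv2.imwrite('pics/a5.png',pair(crop(get_image('scene'),240,190,135,140,3),crop(get_image('top'),310,190,110,90,3)))
E
```

```text
(no output)
```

View pics/a5.png

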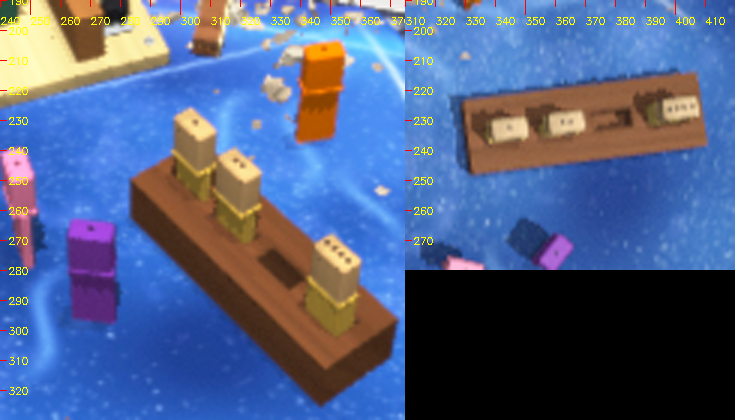

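Bars 1, 2 and 4 stand level in their slots at about (303,240), (317,255) and (349,285), and slot 3 is empty at (331,278). Handing in.

```bash
python3 -c "
from bench import ctrl
print(ctrl.close_job())"
```

```text
the job is handed in; nothing more can be done
None
```

Bar 3 (12 mm) is the one I judged to bind: it stands on the bed in the gap, pressed by the roller (about 3 N as it went down). Bars 1 and 2 went down loose, and bars 1, 2 and 4 stand in their slots. The job is handed in at about 33 s; no result was reported back.

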